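# Slide the graphite plate home under the leaf spring

### The job

The graphite shaping plate lies loose on the sprung bed of its holder, too high to go under the leaf spring. With a fingertip on the plate, press it down hard and, keeping it down, slide it under the spring until it is fully home against the end stop, then let go and come clear. Do not lift the plate, and leave the other things on the bench where they are.

Things in the scene. Friction and masses are not known exactly. Their poses are not given: they have to be found in the camera images.
- holder: Plate holder fixed to the bench: dark steel base 300 x 94 x 8 mm, channel 54 mm wide between blue side walls (tops 32 mm above the bench). Origin on the bench under the channel's middle; +x = the way the plate slides in, always away from the robot; +z up. Place and angle vary. Channel: x = -115 mm (open end) to +120 mm (end stop). The post of the spring, 44 mm high, is at x = 146 to 168 mm.
- plate: Black graphite plate on a brass shoe, 120 (x) x 50 (y) x 18 mm, 0.2 to 0.35 kg. Origin: centre of its underside; +x = nose, along the holder's +x. The top slopes down 3 mm over the last 20 mm at the nose. It lies loose on the sprung bed, underside 26 mm above the bench, nose short of the spring. Fully home: origin at holder x = 60 mm, nose against the end stop.
- finger_land (a point): Middle of the flat finger land on the plate's top (plate x = -35 mm, z = 18 mm; 44 mm above the bench at the start). The land is 38 mm long, between two brass ribs 8 mm high that run right across the plate: tail rib at x = -60 to -54, front rib at -16 to -8 mm. A tip pressing here pushes the plate on by the front rib; it also drags it back if drawn back while still pressing, so let go straight up.
- bed (a joint): How far the sprung bed (aluminium plate in the channel, under the plate's whole path) is pressed down, m: 0 up, 0.011 at its hard stop. It stays level. With the plate on it, it takes about 3 N to start and 1 N more per mm: some 11 N at 8 mm. Slippery, friction 0.25.
- leaf (a joint): Lift of the leaf spring, rad: 0 at rest, at most 0.0625 (5 mm at the lip). Steel strip 32 x 80 mm over the channel's far end, fixed at its far end, with a red upright flange on its free front edge, top 53 mm above the bench. It pushes down with 6 N at the lip, plus 1.5 N per mm of lift. Let go under it, the plate stays held down between spring and bed.
- spring_lip (a point): Lowest point of the spring's rounded front lip (radius 3 mm) at rest: holder x = 70 mm, 32 mm above the bench. The plate at rest butts against the flange above it; pressed down 8 to 11 mm, its nose goes under the lip and lifts it a little.
- stop (a point): Middle of the end stop's face: holder x = 120 mm, 25 mm above the bench.
- jar: Glass jar with brass lid and label, 64 mm wide, 85 mm high; origin under its base. Bystander.
- can: Steel can with blue label, 56 mm wide, 100 mm high; origin under its base. Bystander.
- cup: Blue ceramic cup, 72 mm wide, 85 mm high; origin under its base. Bystander.
- pestle: Brass flaring pestle standing on its 44 mm wide foot, 64 mm high; origin under its foot. Bystander close to the holder.
- firebrick: Orange-brown firebrick block 100 x 60 x 45 mm; origin under its middle. Bystander close to the holder.
- brush: Brush lying flat; bystander.
- wrench: Wrench lying flat; bystander.
There are look-alikes about, which are no part of the job. There is more than one size of the plate; the one meant has the size given above.

How it is judged (in metres and radians):
On the way:
1. the plate is pressed down (at least 5 mm) before its nose goes under the spring (value of joint bed above 0.005 m and x of plate in the frame of holder below 0.01 m), for 0.1 s.
At the end, for the whole second after the job is handed in: the plate is home: nose within 4 mm of the end stop, lying level in the channel, held down (bed pressed at least 4 mm) by the lifted leaf spring, and at rest (x of plate in the frame of holder above 0.056 m and horizontal distance between plate and holder below 0.064 m and value of joint bed above 0.004 m and value of joint leaf above 0.01 rad and angle between the x axis of plate and the x axis of holder, either way round below 0.1 rad and angle between plate's own z axis and vertical below 0.1 rad and linear speed of plate below 0.01 m/s); the robot touches nothing.
It fails at once if the plate is lifted off the bed (more than 8 mm above where it first lay) or tipped (z of plate in the frame of holder above 0.034 m or angle between plate's own z axis and vertical above 0.25 rad).
It fails at once if another thing on the bench is moved more than 25 mm (distance of any of jar, can, cup, pestle, firebrick, brush, wrench from where it was at the start of the episode above 0.025 m).
It also fails if it takes over 35 s, if anything falls off the work surface, if the arm or the gripper's body presses on something with over 40 N, if the wrist force passes 120 N, or if a joint passes its speed limit or range.

### The arm

A 6-joint arm with a two-finger parallel gripper is mounted at the origin on the work surface. World frame = base frame: x ahead of the robot, y to its left, z up, the work surface at z = 0. Lengths are in m, angles in degrees, forces in N, time in s.
With the tool pointing down it reaches from about 0.375 to 0.9 m from the base axis. Payload 3.1 kg.
Tool frame: the origin (TCP) lies on the centre line of the jaws, within the pads' length; the fingertips stand 11 mm ahead of it and the grasp point (between the pads) lies 8 mm behind it; z points along the fingers, y is the line along which they close (so a half turn about z gives the same grasp; the last joint's range is limited). The gripper opens to 87 mm and grips with 3 to 60 N. Pads are 19 mm wide; open, the fingers measure 117 mm over their backs; the gripper's body (75 mm by 190 mm) begins 51 mm behind the grasp point.
Start: joints at [-82.191, 30.224, 82.088, -0, 67.689, -10.227], TCP at [0.194, -0.594, 0.234] pointing down, gripper open.
Joint ranges: [-176.69, 176.69], [-43.24, 126.21], [12.49, 139.97], [-82, 262], [0, 151.66], [-163.58, 163.58]. Speed limits (degrees/s): [159.86, 159.86, 180, 180, 180, 180].

### API

Orientations are given as a 3x3 rotation matrix whose columns are the frame's x, y, z axes.
In Python, from rig import * gives the robot as it stands.
- The arm moves only by the shell command python3 -m inch 'ROWS'. ROWS is JSON, a list of rows, each an object of numbers: "gripper": the opening in per cent of the stroke, from 0 (shut) to 100 (fully open); "dx", "dy", "dz": the shift along the tool's x, y, z in mm; "turn": the turn about the tool's z in rad. A call has 1 to 12 rows; each row is the pose to reach, as a shift and turn from the pose commanded when the call began, along the tool's axes at that moment; what a row does not reach only later rows make up. A row lasts 1/10 s, in which the tool goes at most 50 mm and 8.59 degrees, less where a joint would pass 70% of its speed; a pose out of reach is approached as far as the arm can. A call with a gripper value outside its range is refused whole. The fingers move at their own pace and stop on an object; the grip force is fixed at half the most. Time passes only in rows, so rows that repeat a pose let the fingers close. It gives the time, the measured TCP pose, the force and the opening at its end, in the units of the state.
- read_state(): the state, without advancing time (a new reading comes with each control period).
- capture(name): name is "scene" or "top"; returns the picture (420x560x3 uint8, red, green, blue); there is no depth.
- get_calibration(name): a dict with "camera_matrix" (3x3 intrinsics, pixels), "world_to_cam" (4x4, takes a point from world to camera coordinates). Camera axes: x right, y down, z forward; pixel columns grow to the right and rows downward; lengths in m; the calibration is good to about 2 mm. A picture is of the moment at which its call begins. get_calibration takes no time and is no camera call.
- hand_in(): hands the job in, once; it reports no verdict.
Trained networks look in the newest picture that a camera, given by its name, has taken for a name from the list of things; names that differ only in an ending like _2 or _b are one class to them, and where a whole thing is asked for, a point or a joint stands for the part that bears it (a point fixed in the world has none). Each returns a list of dicts, best first, with "score" (0 to 1); they miss things now and then, are a little off and sometimes report something else, mostly with a low value. They report only what shows in the picture. A call takes as long as a camera call. They do not tell look-alikes from the thing itself.
- recognise(camera, query): "extent" ([centre column, centre row, width, height] in pixels, round what is visible of it).
The state is a dict: "time_s": time; "joint_positions": joint angles; "qvel": joint speeds; "tau": joint torques, N m; "position": TCP position; "tcp_rot": TCP orientation; "force": force on the tool from outside, world axes, zero at the start; "moment": the same for the moment, N m; "opening": opening from 0.0 (shut) to 1.0 (fully open).
Only numpy, scipy, OpenCV 4.12 (cv2) and the standard library are available. Lean on these libraries where they do the work, as an engineer would, in place of code of your own. Each camera call takes 0.05 s, during which the arm holds its last target. There are 200 camera calls.

## Working session

There is one attempt and no reset: what is moved stays moved. The work goes in short steps, Python scripts to look and compute and a shell command to move; the robot and the scene stay as the last step left them, time stands still between calls to the robot, and variables do not carry over. Pictures are saved under pics/ and viewed, on a budget of 10 in all, crops included, one or two more only if the job needs it, and the job is handed in when it is done.

```bash
mkdir -p pics; ls
python3 - <<'E'
from rig import *
import cv2,numpy as np
s=read_state();print(s)
a=capture("scene");b=capture("top")
cv2.imwrite("pics/s.png",a[:,:,::-1]);cv2.imwrite("pics/t.png",cv2.resize(b,(800,600),interpolation=cv2.INTER_CUBIC)[:,:,::-1])
for c in("scene","top"):
    k=get_calibration(c);print(c,k["camera_matrix"],k["world_to_cam"])
    for q in("holder","plate","finger_land","spring_lip","pestle","firebrick"):
        print(c,q,[(np.round(d["extent"]).tolist(),round(d["score"],2)) for d in recognise(c,q)][:4])
E
```

```text
pics
{'time_s': 0.0, 'joint_positions': array([-8.21908812e+01,  3.02779319e+01,  8.21567823e+01,  2.27063663e-03,
        6.76895652e+01, -1.02259867e+01]), 'qvel': array([ 0.02924934,  0.04754111,  0.04037075, -0.13865467,  0.0347171 ,
       -0.01459316]), 'tau': array([-2.86182032e-03, -4.40048003e+01, -1.76588827e+01,  6.34000800e-02,
        5.84216136e-02, -1.52176181e-04]), 'position': array([ 0.19345342, -0.59355748,  0.23258051]), 'tcp_rot': array([[ 9.50871725e-01,  3.09585038e-01, -2.58397016e-04],
       [ 3.09584859e-01, -9.50869379e-01,  2.15394934e-03],
       [ 4.21128679e-04, -2.12812533e-03, -9.99997647e-01]]), 'force': array([ 1.25439439,  0.02301802, -0.3413537 ]), 'moment': array([ 0.03068536,  0.03738862, -0.02089488]), 'opening': 0.9984488981664545}
scene [[416.08973696   0.         274.18536624]
 [  0.         416.08973696 202.63482467]
 [  0.           0.           1.        ]] [[ 0.84429665  0.53582899  0.00710371 -0.47015833]
 [ 0.36919415 -0.57202255 -0.73245197 -0.14584153]
 [-0.38840552  0.62102939 -0.68078165  1.69158887]
 [ 0.          0.          0. 
[... 628 characters left out ...]
   1.        ]] [[ 0.01961988 -0.99972478 -0.01286204 -0.00269252]
 [-0.99304358 -0.01799166 -0.11636472  0.56014898]
 [ 0.11610129  0.01505563 -0.99312327  1.20153733]
 [ 0.          0.          0.          1.        ]]
top holder [([263.0, 216.0, 56.0, 107.0], 0.68)]
top plate [([361.0, 218.0, 57.0, 48.0], 0.87), ([262.0, 227.0, 28.0, 45.0], 0.66)]
top finger_land [([363.0, 221.0, 57.0, 48.0], 0.61), ([265.0, 225.0, 26.0, 43.0], 0.6), ([198.0, 265.0, 29.0, 34.0], 0.57), ([138.0, 163.0, 34.0, 23.0], 0.49)]
top spring_lip [([265.0, 216.0, 52.0, 114.0], 0.91)]
top pestle [([223.0, 222.0, 17.0, 14.0], 0.64), ([257.0, 186.0, 17.0, 32.0], 0.17)]
top firebrick [([307.0, 217.0, 32.0, 39.0], 0.87)]
```

View pics/t.png

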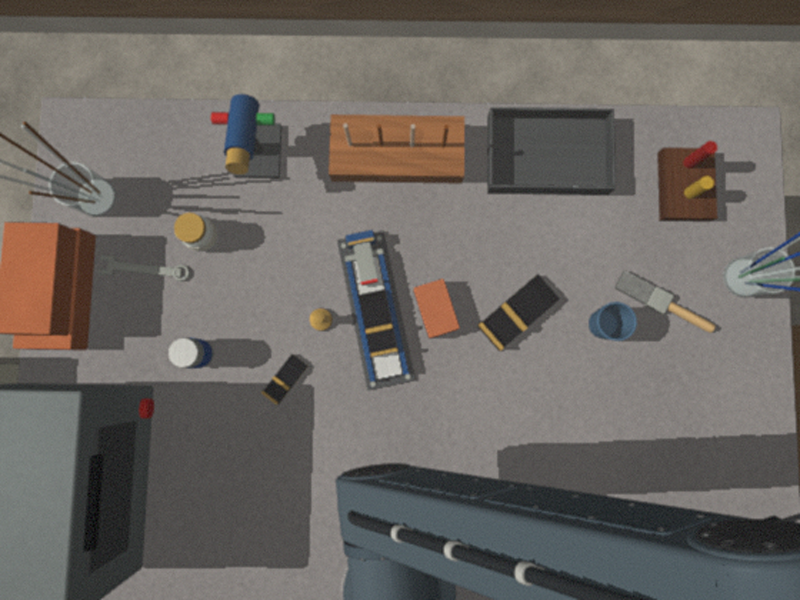

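View pics/s.png

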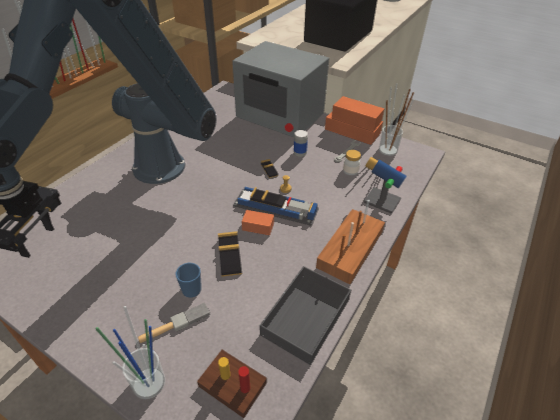

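Run:
```python
import cv2
b=cv2.imread("pics/t.png");h=b[180:420,270:570]
cv2.imwrite("pics/tc.png",cv2.resize(h,(750,600),interpolation=cv2.INTER_CUBIC))
```

```text
(no output)
```

View pics/tc.png

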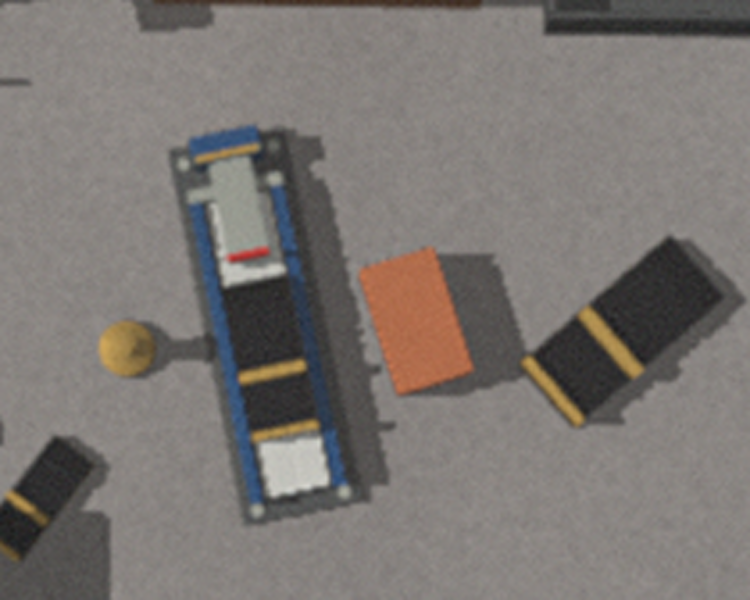

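The plate in the holder (crop 268,360; full image about 377,325) fits. It lies between the blue walls on the white bed with its nose toward the red flange. The big plate at crop (625,330) and the small one at (45,495) lie on the bench and are the wrong sizes. Next I fit the holder and plate poses.

```bash
cat > h.py <<'E'
from rig import *
import numpy as np, cv2
from scipy.optimize import least_squares
k=get_calibration("top");K=np.array(k["camera_matrix"]);T=np.array(k["world_to_cam"])
def proj(P):
    c=P@T[:3,:3].T+T[:3,3];u=c@K.T;return u[:,:2]/u[:,2:]
def ray(u,z):
    d=T[:3,:3].T@np.linalg.solve(K,[u[0],u[1],1]);o=-T[:3,:3].T@T[:3,3]
    return o+d*(z-o[2])/d[2]
def full(c): return (np.array([270,180])+np.array(c)/2.5)*0.7
E
python3 - <<'E'
from h import *
px=full([(246,524),(368,500),(170,150),(288,130),(228,259),(268,250)])
H=np.array([(-150,-(-47),8),(-150,-47,8),(150,47,8),(150,-47,8),(67,18,53),(67,-18,53)])/1000.
H[4:,1]=[.016,-.016]
for z in [0]:
  for i in range(6): print(ray(px[i],H[i,2]).round(4))
rib=full([(238,380),(306,365),(252,437),(319,425)])
R=np.array([(-12,25,52),(-12,-25,52),(-57,25,52),(-57,-25,52)])/1000.
def W(p,P):
    c,s=np.cos(p[2]),np.sin(p[2]);return np.c_[p[0]+c*P[:,0]-s*P[:,1],p[1]+s*P[:,0]+c*P[:,1],P[:,2]]
# base centre offset b along x unknown -> free
def f(p):
    A=H.copy();A[:4,0]+=p[3];B=R.copy();B[:,0]+=p[4]
    return np.r_[proj(W(p,A))-px,proj(W(p,B))-rib].ravel()
r=least_squares(f,[.6,0.1,.25,0.02,-.06])
print(r.x,np.degrees(r.x[2]),f(r.x).reshape(-1,2).round(2))
p=r.x;print("land",W(p,np.array([[p[4]-.035,0,.044]])),"rib mids",[ray((rib[i]+rib[i+1])/2,.052).round(4) for i in(0,2)])
s=read_state();print(np.degrees(np.arctan2(s["tcp_rot"][1,0],s["tcp_rot"][0,0])),s["position"])
E
```

```text
[0.3688 0.0664 0.008 ]
[ 0.3889 -0.0267  0.008 ]
[0.6584 0.1336 0.008 ]
[0.676  0.0411 0.008 ]
[0.5673 0.0821 0.053 ]
[0.5746 0.0522 0.053 ]
[ 0.50588828  0.05107302  0.22670313  0.01738162 -0.01136524] 12.989132496002178 [[-0.29  1.  ]
 [-0.79  0.59]
 [-0.33  0.  ]
 [-0.62 -1.25]
 [ 0.16 -0.12]
 [ 0.62 -0.04]
 [ 0.81 -0.33]
 [ 0.13 -0.01]
 [ 0.27  0.32]
 [-0.04 -0.22]]
land [[0.4607094  0.04065167 0.044     ]] rib mids [array([0.4826, 0.0471, 0.052 ]), array([0.4394, 0.036 , 0.052 ])]
18.03924187142254 [ 0.19356859 -0.59424978  0.23358536]
```

Yaw is about 13.1° and the land is about (0.461, 0.040), which is within reach. Now I move above the land with the gripper shut.

```bash
python3 -m inch '[{"gripper":0,"dx":451,"dy":-521,"turn":0.086},{"gripper":0,"dx":451,"dy":-521,"turn":0.086},{"gripper":0,"dx":451,"dy":-521,"turn":0.086},{"gripper":0,"dx":451,"dy":-521,"turn":0.086},{"gripper":0,"dx":451,"dy":-521,"turn":0.086},{"gripper":0,"dx":451,"dy":-521,"turn":0.086},{"gripper":0,"dx":451,"dy":-521,"turn":0.086},{"gripper":0,"dx":451,"dy":-521,"turn":0.086},{"gripper":0,"dx":451,"dy":-521,"turn":0.086},{"gripper":0,"dx":451,"dy":-521,"turn":0.086},{"gripper":0,"dx":451,"dy":-521,"turn":0.086},{"gripper":0,"dx":451,"dy":-521,"turn":0.086}]'
python3 - <<'E'
from rig import *
s=read_state();print(s["tcp_rot"])
E
```

```text
[[ 9.50844648e-01  3.09668300e-01  9.62473201e-06]
 [ 3.09668300e-01 -9.50844646e-01 -4.65219438e-05]
 [-5.25474637e-06  4.72156157e-05 -9.99999999e-01]]invalid input
```

```bash
python3 -m inch '[{"gripper":0,"dx":30,"dy":-35,"dz":0,"turn":0},{"gripper":0,"dx":60,"dy":-70,"dz":0,"turn":0.02}]'
```

```text
time_s: 0.9
position: [0.2288, -0.5091, 0.2333]
tcp_rot: [[0.958, 0.288, 0.0], [0.288, -0.958, -0.001], [0.0, 0.001, -1.0]]
force: [0.9, 0.7, 0.5]
opening: 0.896
```

```bash
python3 -m inch '[{"gripper":0,"dx":32,"dy":-38,"dz":0,"turn":0},{"gripper":0,"dx":64,"dy":-76,"dz":0,"turn":0},{"gripper":0,"dx":95,"dy":-115,"dz":0,"turn":0},{"gripper":0,"dx":127,"dy":-153,"dz":0,"turn":0},{"gripper":0,"dx":159,"dy":-191,"dz":0,"turn":0},{"gripper":0,"dx":191,"dy":-230,"dz":0,"turn":0},{"gripper":0,"dx":223,"dy":-268,"dz":0,"turn":0},{"gripper":0,"dx":254,"dy":-306,"dz":0,"turn":0},{"gripper":0,"dx":286,"dy":-344,"dz":0,"turn":0},{"gripper":0,"dx":318,"dy":-382,"dz":0,"turn":0.02},{"gripper":0,"dx":350,"dy":-421,"dz":0,"turn":0.04},{"gripper":0,"dx":382,"dy":-459,"dz":0,"turn":0.066}]'
```

```text
time_s: 2.1
position: [0.4617, 0.043, 0.2339]
tcp_rot: [[0.974, 0.226, 0.001], [0.226, -0.974, -0.0], [0.001, 0.001, -1.0]]
force: [1.2, -0.0, -1.0]
opening: 0.003
```

```bash
python3 -m inch '[{"gripper":0,"dx":0,"dy":2,"dz":45,"turn":0},{"gripper":0,"dx":0,"dy":2,"dz":90,"turn":0},{"gripper":0,"dx":0,"dy":2,"dz":130,"turn":0},{"gripper":0,"dx":0,"dy":2,"dz":155,"turn":0},{"gripper":0,"dx":0,"dy":2,"dz":155,"turn":0}]'
python3 - <<'E'
from rig import *
import cv2
s=read_state();print(s["position"],s["force"])
a=capture("scene");b=capture("top")
cv2.imwrite("pics/s2.png",cv2.resize(a[130:250,200:350],(750,600),interpolation=cv2.INTER_CUBIC)[:,:,::-1])
E
```

```text
time_s: 2.6
position: [0.4594, 0.0394, 0.0759]
tcp_rot: [[0.974, 0.227, -0.007], [0.227, -0.974, 0.001], [-0.007, -0.003, -1.0]]
force: [-0.3, 0.8, 0.3]
opening: 0.007
[0.45943173 0.03936839 0.07590805] [-0.34826673  0.75908546  0.33330612]
```

View pics/s2.png

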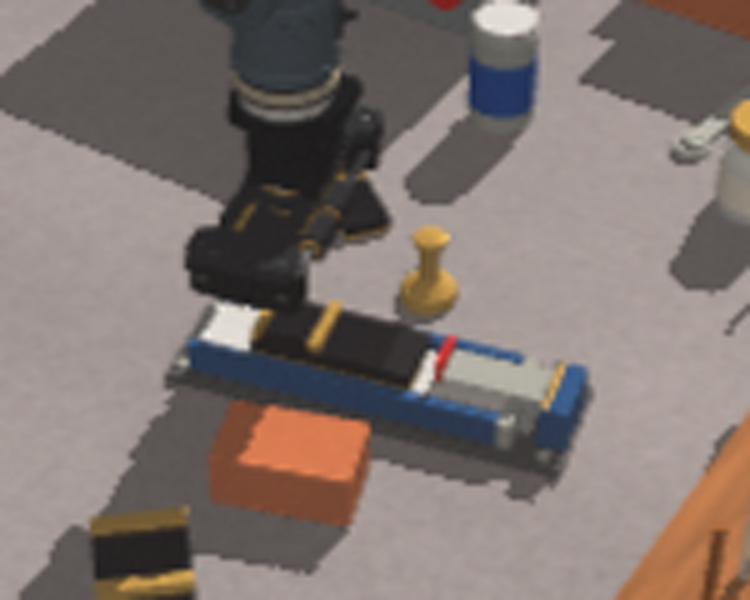

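Run:
```python
from rig import *
import numpy as np
k=get_calibration("scene");K=np.array(k["camera_matrix"]);T=np.array(k["world_to_cam"])
c,s=np.cos(np.radians(13.1)),np.sin(np.radians(13.1))
for n,a,b,z in(("rib+",23,25,52),("rib-",23,-25,52),("tailrib-",-22,-25,52),("nose-",95,-25,41),("tip",0,0,65)):
    P=np.array([.461+(a*c-b*s)/1000,.040+(a*s+b*c)/1000,z/1000])
    if n=="tip":P[:2]=read_state()["position"][:2]
    q=K@(T[:3,:3]@P+T[:3,3]);print(n,(q[:2]/q[2]-[200,130])*5)
```

```text
rib+ [330.8453479  298.11069409]
rib- [306.66283516 341.65143636]
tailrib- [247.81970129 327.35721531]
nose- [402.32946397 376.35395082]
tip [288.74775591 300.09839575]
```

```bash
python3 -m inch '[{"gripper":0,"dx":4,"dy":0,"dz":8,"turn":0},{"gripper":0,"dx":4,"dy":0,"dz":15,"turn":0},{"gripper":0,"dx":4,"dy":0,"dz":20,"turn":0},{"gripper":0,"dx":4,"dy":0,"dz":24,"turn":0},{"gripper":0,"dx":4,"dy":0,"dz":26,"turn":0},{"gripper":0,"dx":4,"dy":0,"dz":26,"turn":0}]'
```

```text
time_s: 3.3
position: [0.4656, 0.0399, 0.0528]
tcp_rot: [[0.974, 0.227, 0.001], [0.227, -0.974, -0.0], [0.001, 0.0, -1.0]]
force: [-0.7, 1.1, 7.4]
opening: 0.005
```

```bash
python3 -m inch '[{"gripper":0,"dx":0,"dy":0,"dz":3,"turn":0},{"gripper":0,"dx":0,"dy":0,"dz":6,"turn":0},{"gripper":0,"dx":0,"dy":0,"dz":8,"turn":0},{"gripper":0,"dx":0,"dy":0,"dz":8,"turn":0},{"gripper":0,"dx":0,"dy":0,"dz":8,"turn":0}]'
```

```text
time_s: 3.8
position: [0.4656, 0.0399, 0.0457]
tcp_rot: [[0.974, 0.227, 0.001], [0.227, -0.974, -0.0], [0.001, 0.001, -1.0]]
force: [-1.3, 0.2, 13.7]
opening: 0.0
```

```bash
python3 -m inch '[{"gripper":0,"dx":0,"dy":0,"dz":2,"turn":0},{"gripper":0,"dx":0,"dy":0,"dz":2,"turn":0},{"gripper":0,"dx":3,"dy":0,"dz":2,"turn":0},{"gripper":0,"dx":8,"dy":0,"dz":2,"turn":0},{"gripper":0,"dx":13,"dy":0,"dz":2,"turn":0},{"gripper":0,"dx":18,"dy":0,"dz":2,"turn":0},{"gripper":0,"dx":18,"dy":0,"dz":2,"turn":0}]'
python3 - <<'E'
from rig import *
import cv2
s=read_state();print(s["position"],s["force"])
a=capture("scene")
cv2.imwrite("pics/s3.png",cv2.resize(a[130:250,200:350],(750,600),interpolation=cv2.INTER_CUBIC)[:,:,::-1])
E
```

```text
time_s: 4.5
position: [0.4807, 0.0442, 0.0443]
tcp_rot: [[0.974, 0.228, -0.004], [0.228, -0.974, 0.0], [-0.004, -0.001, -1.0]]
force: [-5.8, -0.1, 20.3]
opening: 0.01
[0.48069608 0.0442274  0.04430061] [-5.76842225 -0.09971097 20.33786212]
```

View pics/s3.png

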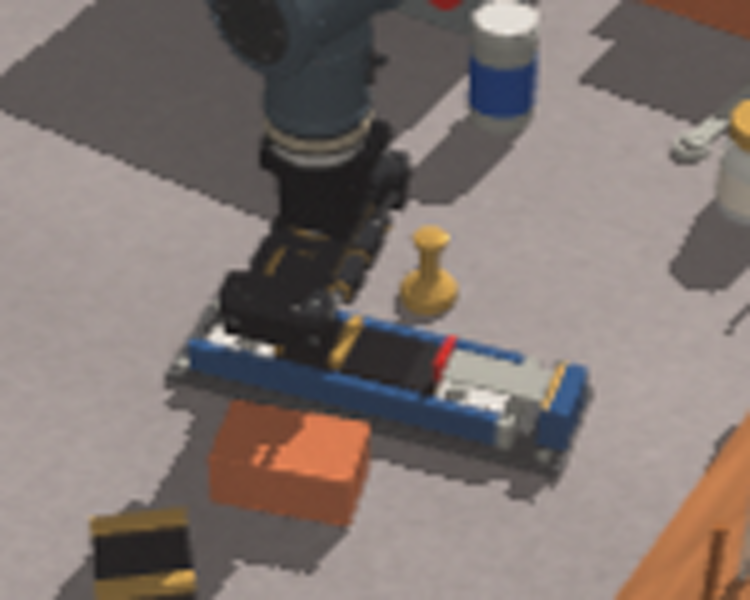

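The picture shows the plate pressed below the wall tops and moved along, with its nose at the red flange (440,370). Nothing else has moved. I keep sliding.

```bash
python3 -m inch '[{"gripper":0,"dx":4,"dy":0,"dz":0,"turn":0},{"gripper":0,"dx":8,"dy":0,"dz":0,"turn":0},{"gripper":0,"dx":12,"dy":0,"dz":0,"turn":0},{"gripper":0,"dx":16,"dy":0,"dz":0,"turn":0},{"gripper":0,"dx":20,"dy":0,"dz":0,"turn":0},{"gripper":0,"dx":24,"dy":0,"dz":0,"turn":0},{"gripper":0,"dx":28,"dy":0,"dz":0,"turn":0},{"gripper":0,"dx":32,"dy":0,"dz":0,"turn":0},{"gripper":0,"dx":36,"dy":0,"dz":0,"turn":0},{"gripper":0,"dx":36,"dy":0,"dz":0,"turn":0}]'
```

```text
time_s: 5.55
position: [0.5105, 0.0522, 0.0442]
tcp_rot: [[0.973, 0.228, -0.015], [0.228, -0.974, 0.0], [-0.015, -0.004, -1.0]]
force: [-13.3, -2.3, 25.9]
opening: 0.008
```

```bash
python3 -m inch '[{"gripper":0,"dx":4,"dy":0,"dz":0,"turn":0},{"gripper":0,"dx":8,"dy":0,"dz":0,"turn":0},{"gripper":0,"dx":12,"dy":0,"dz":0,"turn":0},{"gripper":0,"dx":16,"dy":0,"dz":0,"turn":0},{"gripper":0,"dx":20,"dy":0,"dz":0,"turn":0},{"gripper":0,"dx":24,"dy":0,"dz":0,"turn":0},{"gripper":0,"dx":24,"dy":0,"dz":0,"turn":0}]'
python3 - <<'E'
from rig import *
import cv2
s=read_state();print(s["position"],s["force"])
a=capture("scene");b=capture("top")
cv2.imwrite("pics/s4.png",cv2.resize(a[130:250,200:350],(750,600),interpolation=cv2.INTER_CUBIC)[:,:,::-1])
E
```

```text
time_s: 6.25
position: [0.5336, 0.0576, 0.0442]
tcp_rot: [[0.973, 0.229, -0.016], [0.229, -0.974, -0.0], [-0.016, -0.003, -1.0]]
force: [-13.4, -2.7, 25.4]
opening: 0.005
[0.53362085 0.05757342 0.04418511] [-13.37364246  -2.67606943  25.40031606]
```

View pics/s4.png

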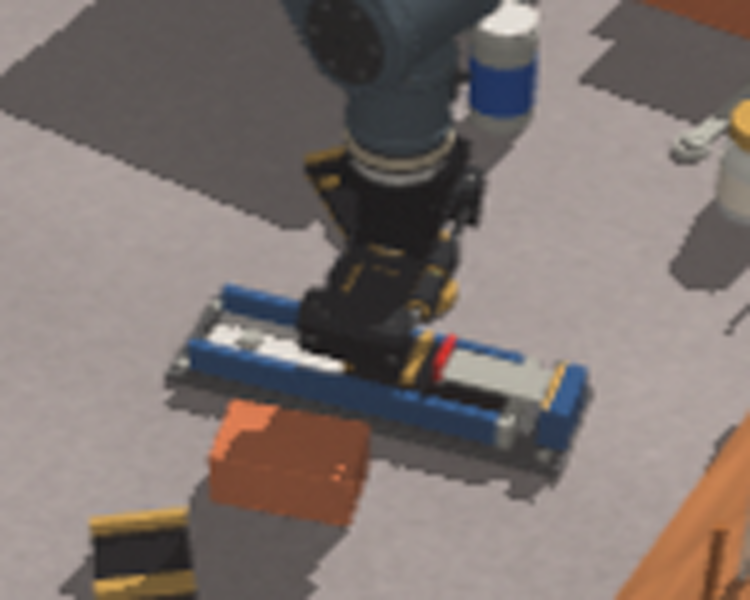

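The front rib (420,360) is close to the flange (445,355), so the plate is almost home. I press on until the force shows the stop.

```bash
python3 -m inch '[{"gripper":0,"dx":3,"dy":0,"dz":0,"turn":0},{"gripper":0,"dx":6,"dy":0,"dz":0,"turn":0},{"gripper":0,"dx":6,"dy":0,"dz":0,"turn":0}]'
```

```text
time_s: 6.65
position: [0.5359, 0.0583, 0.0442]
tcp_rot: [[0.973, 0.229, -0.024], [0.229, -0.973, -0.001], [-0.023, -0.004, -1.0]]
force: [-18.8, -6.3, 29.4]
opening: 0.006
```

```bash
python3 -m inch '[{"gripper":0,"dx":2,"dy":0,"dz":0,"turn":0},{"gripper":0,"dx":4,"dy":0,"dz":0,"turn":0},{"gripper":0,"dx":4,"dy":0,"dz":0,"turn":0}]'
```

```text
time_s: 6.95
position: [0.5379, 0.0589, 0.0441]
tcp_rot: [[0.973, 0.23, -0.028], [0.23, -0.973, -0.002], [-0.027, -0.005, -1.0]]
force: [-21.4, -8.8, 33.0]
opening: 0.005
```

```bash
python3 -m inch '[{"gripper":0,"dx":2,"dy":0,"dz":0,"turn":0},{"gripper":0,"dx":4,"dy":0,"dz":0,"turn":0},{"gripper":0,"dx":4,"dy":0,"dz":0,"turn":0},{"gripper":0,"dx":4,"dy":0,"dz":0,"turn":0}]'
python3 - <<'E'
from rig import *
import cv2
s=read_state();print(s["position"],s["force"])
a=capture("scene")
cv2.imwrite("pics/s5.png",cv2.resize(a[170:234,240:320],(750,600),interpolation=cv2.INTER_CUBIC)[:,:,::-1])
E
```

```text
time_s: 7.35
position: [0.5381, 0.059, 0.0442]
tcp_rot: [[0.972, 0.231, -0.036], [0.231, -0.973, -0.003], [-0.036, -0.005, -0.999]]
force: [-27.3, -12.2, 37.5]
opening: 0.004
[0.53806821 0.05898506 0.04416112] [-27.31504314 -12.22814601  37.5308692 ]
```

View pics/s5.png

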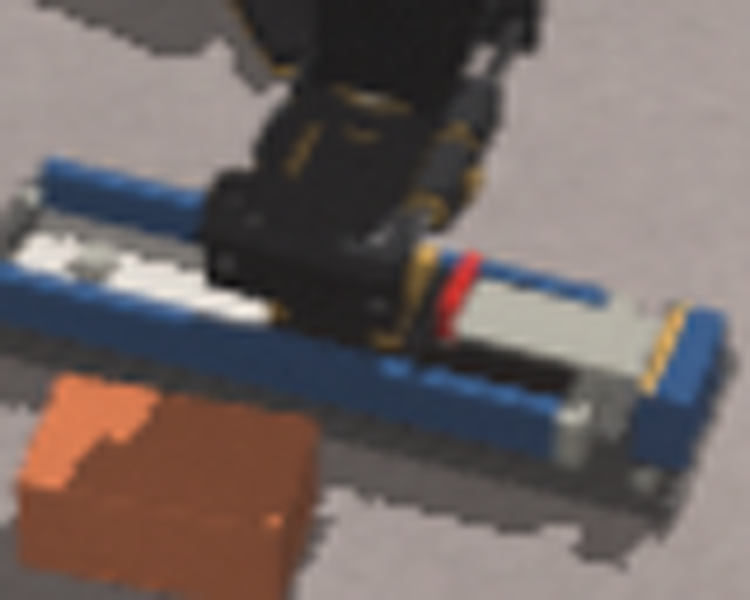

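The finger is now hard against the rib and the plate against the stop: it moved 0.2 mm for 4 mm commanded, and the nose runs under the leaf to the post. I ease off the forward push, staying short of drawing back, then lift straight up.

```bash
python3 -m inch '[{"gripper":0,"dx":-3,"dy":0,"dz":0,"turn":0},{"gripper":0,"dx":-6,"dy":0,"dz":0,"turn":0},{"gripper":0,"dx":-8,"dy":0,"dz":0,"turn":0},{"gripper":0,"dx":-8,"dy":0,"dz":0,"turn":0}]'
```

```text
time_s: 7.8
position: [0.5378, 0.0588, 0.0442]
tcp_rot: [[0.973, 0.228, -0.019], [0.228, -0.974, -0.0], [-0.019, -0.004, -1.0]]
force: [-14.8, -3.8, 26.8]
opening: 0.006
```

```bash
python3 -m inch '[{"gripper":0,"dx":-3,"dy":0,"dz":0,"turn":0},{"gripper":0,"dx":-5,"dy":0,"dz":0,"turn":0},{"gripper":0,"dx":-5,"dy":0,"dz":-2,"turn":0},{"gripper":0,"dx":-5,"dy":0,"dz":-4,"turn":0},{"gripper":0,"dx":-5,"dy":0,"dz":-6,"turn":0},{"gripper":0,"dx":-5,"dy":0,"dz":-8,"turn":0}]'
```

```text
time_s: 8.4
position: [0.5377, 0.0583, 0.0494]
tcp_rot: [[0.974, 0.227, -0.01], [0.227, -0.974, 0.001], [-0.009, -0.003, -1.0]]
force: [-5.7, -0.7, -3.1]
opening: 0.002
```

```bash
python3 -m inch '[{"gripper":0,"dx":-2,"dy":0,"dz":0,"turn":0},{"gripper":0,"dx":-4,"dy":0,"dz":-1,"turn":0},{"gripper":0,"dx":-4,"dy":0,"dz":-4,"turn":0},{"gripper":0,"dx":-4,"dy":0,"dz":-8,"turn":0},{"gripper":0,"dx":-4,"dy":0,"dz":-15,"turn":0},{"gripper":0,"dx":-4,"dy":0,"dz":-40,"turn":0},{"gripper":0,"dx":-4,"dy":0,"dz":-80,"turn":0},{"gripper":0,"dx":-4,"dy":0,"dz":-120,"turn":0},{"gripper":0,"dx":-40,"dy":0,"dz":-140,"turn":0},{"gripper":0,"dx":-80,"dy":0,"dz":-140,"turn":0},{"gripper":0,"dx":-110,"dy":0,"dz":-140,"turn":0},{"gripper":0,"dx":-110,"dy":0,"dz":-140,"turn":0}]'
python3 - <<'E'
from rig import *
import cv2
a=capture("scene")
cv2.imwrite("pics/s6.png",cv2.resize(a[170:234,240:320],(750,600),interpolation=cv2.INTER_CUBIC)[:,:,::-1])
E
```

```text
time_s: 9.6
position: [0.4312, 0.033, 0.1914]
tcp_rot: [[0.974, 0.226, -0.002], [0.226, -0.974, 0.0], [-0.002, -0.001, -1.0]]
force: [0.5, -0.0, -0.6]
opening: 0.005
```

View pics/s6.png

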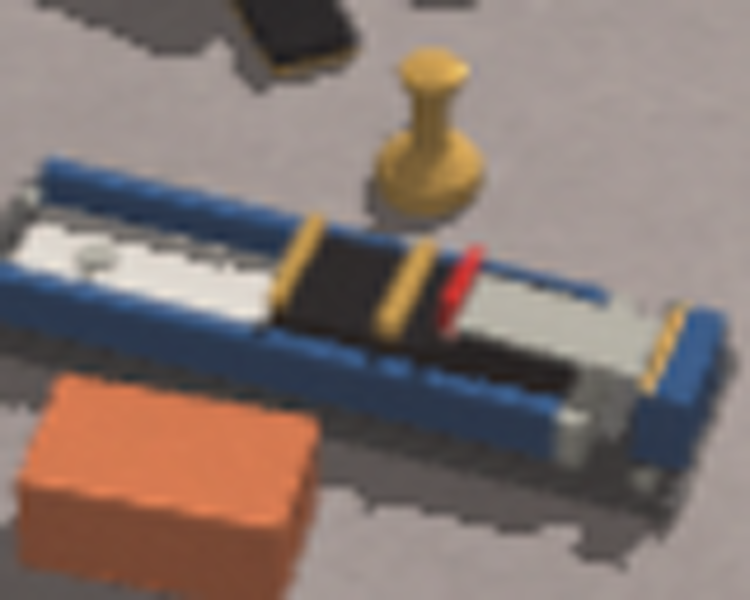

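```bash
python3 -c "
from rig import *
print(hand_in())"
```

```text
the job is handed in; nothing more can be done
None
```

I pressed the plate in the holder down to the bed's hard stop with the shut fingertips. I then slid it under the leaf spring to the end stop, lifted off, backed clear and handed in at about 9.7 s. No verdict was reported.

**Pressing down:** the tip was about 9 mm down, at 14 N, before the slide began. It was then pushed about 1.5 mm further, to the bed's hard stop at about 20 N. A picture early in the slide showed the nose still just short of going under the flange.

**At the stop:** the last 4 mm of commanded push moved the tip only 0.2 mm while the force rose. The tip was then within about 2 mm of where I expected it with the plate home.

**Letting go:** I eased off the forward push first, then went up. A small friction pull of 3 N at the rib showed on the way up, so I drew back 4 mm with the pressing force gone.

**After letting go:** the last picture shows the plate level and held under the spring, its nose at the end stop and its front rib where it was before release. The pestle and firebrick stand where they were, and the force on the tool reads zero. I did not look at the other bench items again at the end.

**Disagreement and gap:** the two cameras differed by about 4 mm on the plate's starting place along the channel, which is within the slack of the finger land. I did not measure the final plate position, bed depth or spring lift in numbers; those rest on the pictures and forces.

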